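Find the high spot of a drive wheel on the runout stand and lock it there

ROBOT

A 6-joint arm with a two-finger parallel gripper is mounted at the origin on a cart in front of the work surface, level with it; the furniture and walls round the work are solid. World frame = base frame: x ahead of the robot, y to its left, z up, the work surface at z = 0. Lengths are in m, angles in rad, forces in N, time in s.
With the tool pointing down it reaches from about 0.325 to 0.9 m from the base axis. Payload 6.1 kg.
Tool frame: the origin (TCP) lies midway between the tips of the shut fingers; the grasp point (between the pads) lies 19 mm behind it; z points along the fingers, y is the line along which they close (so a half turn about z gives the same grasp; the last joint's range is limited). The gripper opens to 85 mm and grips with 20 to 120 N. Pads are 22 mm wide; open, the fingers measure 114 mm over their backs; the gripper's body (76 mm by 85 mm) begins 54 mm behind the grasp point. The pads swing forward as they close: fully open they stand 13 mm farther back than shut.
Start: joints at [1.063, 0.22, 1.526, -0, 1.395, -0.126], TCP at [0.233, 0.58, 0.231] pointing down, gripper open.
Joint ranges: [-2.98, 2.98], [-0.91, 2.08], [0.09, 2.57], [-1.24, 4.39], [0.2, 2.65], [-2.68, 2.68]. Speed limits (rad/s): [2.57, 2.57, 3.01, 3.14, 3.14, 3.14].

INTERFACE

Orientations are given as [roll, pitch, yaw] about the fixed x, y, z axes, in that order (R = Rz(yaw) Ry(pitch) Rx(roll)).
In Python, from plant import movep, move_l, set_joints, gripper_to, hold, inverse_kinematics, observe, get_image, get_calibration, Unreachable, job_done gives the robot as it stands. Calls block until the motion is done:
- movep(position, orientation): joint-space move of the TCP to a pose.
- move_l(position, feed=0.15, rotation=None, max_force=None): straight line of the TCP; rotation=None keeps the orientation; feed is the mean speed in m/s. With max_force (N) it stops when the force on the tool has changed by that much, and returns True; else False.
- set_joints(angles): joint-space move.
- gripper_to(opening, f_grip=None): finger opening in m; f_grip is the grip in N (None keeps the last); returns when the fingers have stopped.
- hold(seconds).
- inverse_kinematics(position, orientation): joint angles nearest the present ones, or None.
- observe(): the state.
- get_image(name): name is "scene" or "top" or "wrist"; returns (picture, depth): 400x640x3 uint8, red, green, blue; 400x640 float32, m along the optical axis (not along the pixel's ray), 0 where there is no reading.
- get_calibration(name): a dict with "intrinsics" (3x3 intrinsics, pixels), "world_from_camera" (4x4, takes a point from camera to world coordinates). Camera axes: x right, y down, z forward; pixel columns grow to the right and rows downward; lengths in m; the calibration is good to about 2 mm. A picture is of the moment at which its call begins: read the wrist's pose just before it. get_calibration takes no time and is no camera call; for the wrist camera it gives the pose at the moment of the call.
A pose or a line that the arm cannot do raises Unreachable and nothing moves.
- job_done(): hands the job in; it is judged then, once.
The state is a dict: "time_s": time; "q": joint angles; "joint_velocities": joint speeds; "joint_torque": joint torques, N m; "eef_pos": TCP position; "tcp_rot": TCP orientation; "ft_force": force on the tool from outside, world axes, zero at the start; "torque": the same for the moment, N m; "opening": finger opening in m; "grasp_force": force on a finger pad.
Only numpy, scipy, OpenCV 4.12 (cv2) and the standard library are available. Lean on these libraries where they do the work, as an engineer would, in place of code of your own. Each camera call takes 0.05 s, during which the arm holds its last target. There are 200 camera calls.

TASK

This drive wheel thumps: turn it slowly by the crank handle, all the way round if need be, and watch the red needle of the gauge to find the wheel's true high spot, not the lesser bulge. Stop with the high spot under the gauge roller, where the needle stands at its very highest, then turn the lock knob on the right clockwise to its red mark so that the spindle is held there for dressing the tyre. Do not touch the needle, and leave the other things on the bench where they lie.

Things in the scene. Friction and masses are not known exactly. Their poses are not given: they have to be found in the camera images.
- pointer (a joint): red needle of the runout gauge, a bell-crank lever whose roller is sprung against the top of the tyre. rad: about -0.03 while the roller is on the round part, growing as a raised part pushes the roller out (the 94 mm needle then swings to the left over the white scale): to about 0.12 on the lesser bulge and about 0.29 on the true high spot
- pointer_tip (a point): tip of the red needle, over the white scale plate of the gauge
- roller (a point): steel roller, 8 mm across, on the needle's short arm; it rides on the rim of the tyre at the top of the wheel, 62 mm up the slope from the spindle axis
- stand: runout stand: blue sloping console fixed to the bench on a dark base plate; base x -91 to 159 mm, y -83 to 83 mm, and at its right (y -83 to -203 mm) a blue lock pedestal 116 mm high. Origin: underside of the stand below the spindle, z up, x away from the operator, y to the left
- spindle_centre (a point): point on the spindle axis, level with the middle of the crank's handle, 73.5 mm out from the sloping panel. z axis: along the spindle, out of the panel (leans 30 degrees from vertical towards the operator); x axis: up the slope; y axis: to the left. The crank handle goes round this point on a circle of 38 mm radius
- wheel_front (a point): centre of the front face of the wheel under test, on the spindle axis: black tyre 116 mm across and 22 mm wide, orange hub with six dark holes; it turns with the crank
- gauge_face (a point): centre of the white scale plate on the black gauge case above the wheel; the case spans 59 mm up and down the slope and 52 mm to either side of this point, its rim and needle stand 9 mm out from the plate; axes as spindle_centre
- crank_grip_mid (a point): middle of the black freely revolving crank handle: 18 to 19 mm thick, 34 mm long, standing parallel to the spindle on an arm of 38 mm radius. z axis: along the handle, out of the panel. The arm's face lies 18 mm below this point, the free end 17 mm above
- spindle (a joint): angle of spindle and crank, rad, growing counter-clockwise as the operator sees it; at 0 the crank points down the slope (-x of spindle_centre). Turns either way, friction 0.1 N m, stays where left. The wheel is clamped on at an unknown angle; its one true high spot (5 mm proud) slopes off over 0.85 rad to either side, and it has one lesser bulge (2 mm)
- lock_knob (a joint): spindle lock, rad: 0 to about 0.25 open (white mark on the dial), growing clockwise from above; the red mark is at 1.25, the stop at 1.75. From about 0.8 on the brake shoe presses on the drum behind the wheel. Takes about 0.2 N m, stays where it is left
- lock_grip (a point): middle of the knob's bar grip on top of the lock pedestal: black bar 64 mm long, 14 mm wide, 24 mm high (12 mm above this point to 12 mm below), turning about the vertical through this point. x axis: along the bar towards the end with the white line (at 0 that points along the stand's +x), z axis: up
- microscope: stereo microscope, fixed, an obstacle between the robot's start and the stand: blue-topped base 312x350x22 mm round this point, the black head from 120 mm up; its two eyepieces reach out to 135 mm nearer to the robot than this point, 340 to 415 mm up. Origin: centre of the base's underside
- screwdriver: bystander: flat screwdriver with a clear red handle, 25x202x26 mm; origin at the centre of its underside
- marker: bystander: thick white marker with a green cap, 17x111x17 mm; origin at the centre of its underside
- side_cutters: bystander: side cutters with green grips, 58x130x12 mm; origin at the centre of its underside
- tip_cleaner: bystander: black cup of brass wool, 62 mm across, 41 mm high; origin at the centre of its underside
- hex_driver: bystander: small blue precision driver, 12x100x12 mm; origin at the centre of its underside
- spare_board: bystander: green circuit board with chips, 60x86x11 mm; origin at the centre of its underside

How it is judged:
By the outcome, as a careful person would: the job done as asked, in the order asked, and still so for the second after the job is handed in, with the robot touching nothing.
It also fails if it takes over 67 s, if anything falls off the work surface, if the arm or the gripper's body presses on something with over 40 N, if the wrist force passes 120 N, or if a joint passes its speed limit or range.

## Working session

There is one attempt and no reset: what is moved stays moved. The work goes in short steps, each a Python script; the robot and the scene stay as the last script left them, time stands still between calls to the robot, and variables do not carry over. Pictures are saved under pics/ and viewed, at most 10 in all, crops included, and the job is handed in when it is done.

```bash
ls; mkdir -p pics; python3 - <<'E'
from plant import *
import cv2,numpy as np
for n in("scene","top"):
    im,d=get_image(n); cv2.imwrite(f"pics/{n}0.png",im[:,:,::-1]); np.save(f"{n}0.npy",d)
    c=get_calibration(n);print(n,np.round(c["intrinsics"],1).tolist(),np.round(c["world_from_camera"],3).tolist())
print(observe()["time_s"])
E
```

```text
pics
scene [[371.8, 0.0, 320.5], [0.0, 371.8, 196.2], [0.0, 0.0, 1.0]] [[0.516, -0.558, 0.65, -0.505], [-0.856, -0.329, 0.398, -0.519], [-0.008, -0.762, -0.647, 1.174], [0.0, 0.0, 0.0, 1.0]]
top [[374.8, 0.0, 320.5], [0.0, 374.8, 199.3], [0.0, 0.0, 1.0]] [[0.246, -0.924, 0.292, 0.163], [-0.969, -0.235, 0.072, 0.011], [0.002, -0.301, -0.954, 1.395], [0.0, 0.0, 0.0, 1.0]]
0.1
```

View pics/scene0.png

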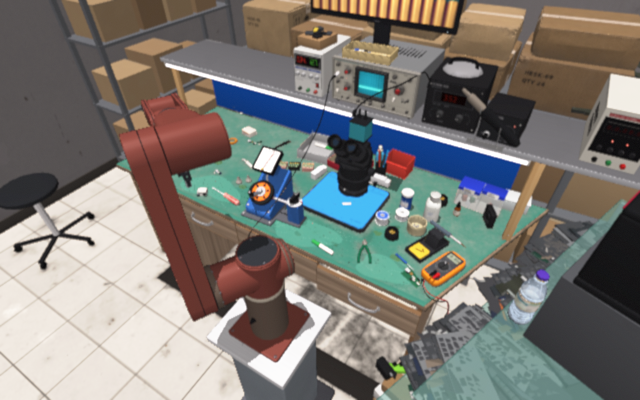

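View pics/top0.png

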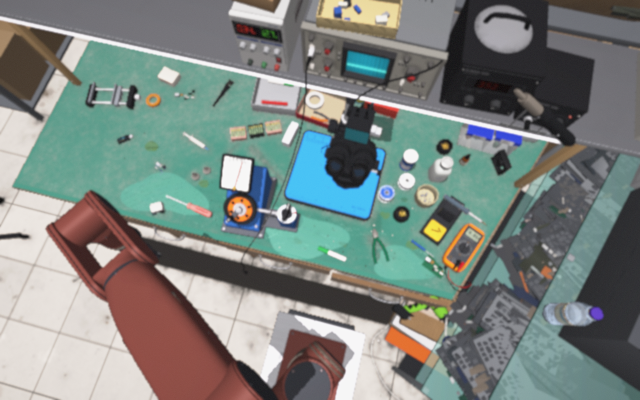

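The scene view shows the stand near pixel (265,190), with the lock pedestal at (296,205). In the top view the gauge plate is at (237,172), the wheel hub at (240,208), the knob at (287,215) and the microscope at (340,170). Next I'll take a closer crop and the 3D points.

```bash
cat > h.py <<'E'
from plant import *
import cv2,numpy as np
def pt(n,u,v,d,c=None):
    c=c or get_calibration(n);K=c["intrinsics"];z=d[v,u]
    return (np.array(c["world_from_camera"])@[ (u-K[0][2])*z/K[0][0],(v-K[1][2])*z/K[1][1],z,1])[:3].round(3)
E
python3 - <<'E'
from h import *
d=np.load("top0.npy")
for nm,u,v in [("gauge",237,172),("hub",240,208),("ped",287,215),("scopebase",300,200),("scopehead",340,170),("redtip",210,212),("plateR",254,160),("base corner",224,231),("ped far",289,225)]: print(nm,pt("top",u,v,d))
d=np.load("scene0.npy")
for nm,u,v in [("gauge",267,158),("hub",262,191),("ped",295,198),("eyep",340,145)]: print(nm,pt("scene",u,v,d))
a=cv2.imread("pics/top0.png")[140:250,190:330];b=cv2.imread("pics/scene0.png")[130:240,220:360]
cv2.imwrite("pics/c.png",np.hstack([cv2.resize(x,(400,314),interpolation=cv2.INTER_CUBIC) for x in(a,b)]))
E
```

```text
gauge [0.54  0.389 0.239]
hub [0.448 0.37  0.138]
ped [0.464 0.205 0.136]
scopebase [0.559 0.19  0.028]
scopehead [0.564 0.054 0.406]
redtip [0.431 0.509 0.023]
plateR [0.592 0.345 0.249]
base corner [0.375 0.436 0.016]
ped far [0.448 0.2   0.059]
gauge [0.542 0.4   0.235]
hub [0.444 0.366 0.128]
ped [0.471 0.208 0.136]
eyep [0.564 0.047 0.404]
```

View pics/c.png

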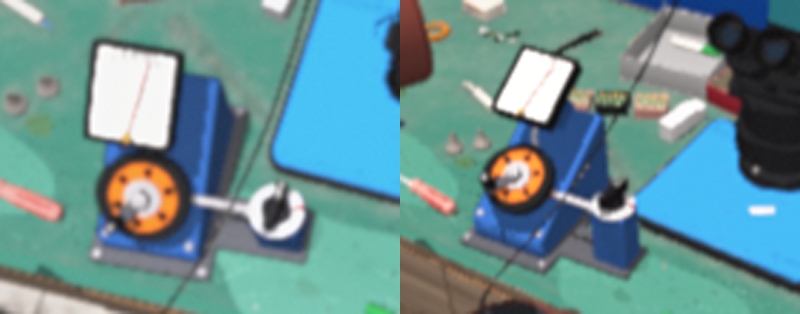

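The crop shows the crank handle on the wheel's lower-left side, the needle near the middle of the scale and the knob on the right-hand pedestal. Next is a wrist view taken along the spindle normal.

```bash
cat >> h.py <<'E'
from scipy.spatial.transform import Rotation as Ro
def frame(psi):  # spindle axes as columns
    h=np.array([np.cos(psi),np.sin(psi),0]);l=np.array([-np.sin(psi),np.cos(psi),0]);Z=np.array([0,0,1.])
    return np.c_[h*np.cos(np.pi/6)+Z*.5, l, -h*.5+Z*np.cos(np.pi/6)]
def toolR(F,s=1,a=0): # tool z = -n, tool y = s*lateral, rotated a about n
    R=np.c_[np.cross(s*F[:,1],-F[:,2]),s*F[:,1],-F[:,2]]
    return Ro.from_rotvec(a*F[:,2])*Ro.from_matrix(R)
E
python3 - <<'E'
from h import *
F=frame(0.26)
o=observe();print(o["tcp_rot"],o["opening"])
p=np.array([.446,.368,.13])+.19*F[:,2]+.02*F[:,0]
for s in(1,-1):
    e=toolR(F,s).as_euler("xyz"); q=inverse_kinematics(p,e); print(s,e.round(2),q)
    if s==1 or q is None: pass
best=min([s for s in(1,-1) if inverse_kinematics(p,toolR(F,s).as_euler("xyz")) is not None],key=lambda s:abs(inverse_kinematics(p,toolR(F,s).as_euler("xyz"))[5]))
print(best)
movep(p,toolR(F,best).as_euler("xyz"))
im,d=get_image("wrist");c=get_calibration("wrist")
cv2.imwrite("pics/w1.png",im[:,:,::-1]);np.savez("w1.npz",d=d,K=c["intrinsics"],T=c["world_from_camera"])
T=np.array(c["world_from_camera"]);print(np.array(c["intrinsics"])[0],T.round(3).tolist(),observe()["eef_pos"],observe()["time_s"])
E
```

```text
[-3.13979638e+00 -1.77110955e-04  2.75979917e+00] 0.08534085383767727
1 [-3.14  0.52 -2.88] [ 0.75492241 -0.45692383  2.09069537 -0.27658379  1.05453444 -0.99433667]
-1 [ 3.14 -0.52  0.26] [ 0.75492241 -0.45692383  2.09069537 -0.27658379  1.05453444  2.14725598]
1
[333.60933863   0.         318.69602688] [[-0.256, 0.655, 0.711, 0.237], [0.967, 0.173, 0.189, 0.314], [0.001, 0.736, -0.677, 0.389], [0.0, 0.0, 0.0, 1.0]] [0.37090329 0.34874801 0.30466768] 1.225
```

View pics/w1.png

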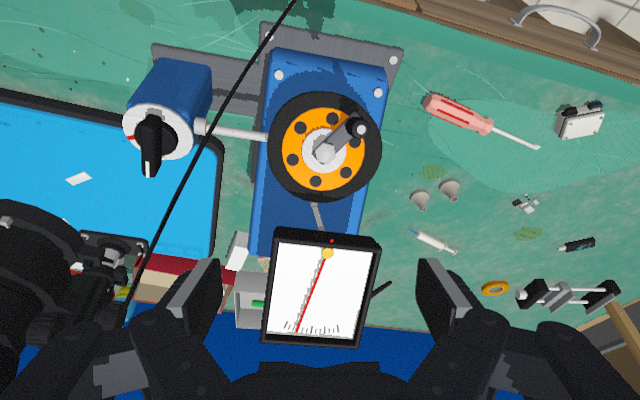

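The wrist view shows the hub at (325,150), the handle end at (361,128), the needle from pivot (327,254) to tip (297,330), and the knob bar around (150,145) with its white-line end near (150,175). A thin black cord crosses the picture from (293,0) to (120,310). I'll measure these from depth.

```bash
python3 - <<'E'
from h import *
z=np.load("w1.npz");c={"intrinsics":z["K"],"world_from_camera":z["T"]};d=z["d"]
P=lambda u,v:pt("w",u,v,d,c)
im=cv2.imread("pics/w1.png");hsv=cv2.cvtColor(im,cv2.COLOR_BGR2HSV)
# white plate
m=((hsv[:,:,1]<40)&(hsv[:,:,2]>200)).astype(np.uint8);m[:,:250]=0;m[:225]=0;m[:,390:]=0
m=cv2.morphologyEx(m,cv2.MORPH_CLOSE,np.ones((9,9)));n,l,s,ce=cv2.connectedComponentsWithStats(m);k=1+np.argmax(s[1:,4])
r=cv2.minAreaRect(np.argwhere(l==k)[:,::-1].astype(np.float32));B=cv2.boxPoints(r);print("box",B.round(0).tolist())
vv,uu=np.nonzero((l==k));X=np.array([P(u,v) for u,v in zip(uu[::7],vv[::7])])
print("plate centroid",X.mean(0)); print("plate normal",np.linalg.svd(X-X.mean(0))[2][2])
cnt=max(cv2.findContours((l==k).astype(np.uint8),0,2)[0],key=cv2.contourArea);ap=cv2.approxPolyDP(cnt,6,True)[:,0];print(ap.tolist());print([P(*a).tolist() for a in ap])
# orange hub
m=((hsv[:,:,0]>8)&(hsv[:,:,0]<22)&(hsv[:,:,1]>200)&(hsv[:,:,2]>150)).astype(np.uint8);m[210:]=0;m[:,:260]=0;m[:,390:]=0
e=cv2.minEnclosingCircle(np.argwhere(m)[:,::-1].astype(np.float32));print("hub",e)
vv,uu=np.nonzero(m);X=np.array([P(u,v) for u,v in zip(uu[::5],vv[::5])]);print(np.median(X,0),np.linalg.svd(X-X.mean(0))[2][2])
for nm,u,v in [("nut",324,152),("gripend",361,128),("panelL",258,240),("panelL2",272,70),("panelTL",279,75),("panelTR",379,84),("baseL",265,27),("baseR",400,52),("knobtop",150,140),("knobend",150,170),("knobend2",150,122),("cord",240,88),("cord",170,215)]: print(nm,P(u,v))
E
python3 -c "
import cv2
a=cv2.imread('pics/w1.png');b=[cv2.resize(a[y:y+110,x:x+110],(400,400),interpolation=2) for x,y in((95,85),(285,95))]
import numpy as np;cv2.imwrite('pics/w1c.png',np.hstack(b))"
```

```text
box [[266.0, 330.0], [276.0, 242.0], [371.0, 252.0], [362.0, 341.0]]
plate centroid [0.53314505 0.39123333 0.23272883]
plate normal [-0.14485059  0.13613754  0.9800433 ]
[[279, 243], [267, 330], [352, 337], [371, 253], [333, 249], [322, 258], [319, 247]]
[[0.497, 0.344, 0.208], [0.581, 0.351, 0.257], [0.577, 0.441, 0.258], [0.49, 0.434, 0.208], [0.493, 0.396, 0.208], [0.503, 0.388, 0.214], [0.486, 0.38, 0.213]]
hub ((322.5, 148.5), 41.8868522644043)
[0.448 0.363 0.124] [-0.43637048  0.02585057  0.89939566]
nut [0.435 0.372 0.139]
gripend [0.393 0.393 0.149]
panelL [0.585 0.328 0.147]
panelL2 [0.412 0.309 0.049]
panelTL [0.414 0.317 0.054]
panelTR [0.4   0.427 0.045]
baseL [0.386 0.294 0.012]
baseR [0.374 0.446 0.01 ]
knobtop [0.454 0.216 0.149]
knobend [0.492 0.212 0.149]
knobend2 [0.442 0.213 0.139]
cord [0.465 0.274 0.012]
cord [0.722 0.182 0.028]
```

View pics/w1c.png

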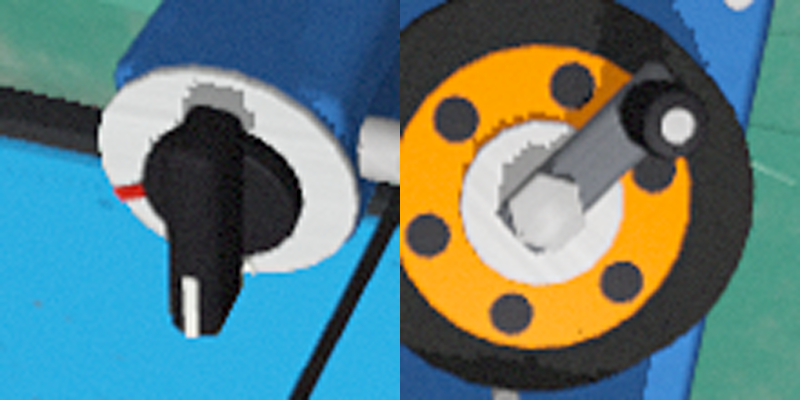

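```bash
python3 - <<'E'
from h import *
z=np.load("w1.npz");c={"intrinsics":z["K"],"world_from_camera":z["T"]};d=z["d"];K,T=z["K"],z["T"]
P=lambda u,v:pt("w",u,v,d,c)
F=frame(.075)
im=cv2.imread("pics/w1.png");hsv=cv2.cvtColor(im,cv2.COLOR_BGR2HSV)
m=((hsv[:,:,0]>8)&(hsv[:,:,0]<22)&(hsv[:,:,1]>200)&(hsv[:,:,2]>150)).astype(np.uint8);m[210:]=0;m[:,:260]=0;m[:,390:]=0
vv,uu=np.nonzero(cv2.erode(m,np.ones((3,3))));X=np.array([P(u,v) for u,v in zip(uu,vv)]);h=np.median(X@F[:,2])
print("plane h",h,"spread",np.percentile(X@F[:,2],[10,90]))
A=np.c_[X[:,:2],np.ones(len(X))];co=np.linalg.lstsq(A,X[:,2],rcond=None)[0];print("plane normal",np.r_[-co[:2],1]/np.hypot(np.hypot(*co[:2]),1))
hull=cv2.convexHull(np.argwhere(m)[:,::-1].astype(np.float32))
e=cv2.fitEllipse(hull);print(e)
def ray(u,v,hh,n=F[:,2]):
    r=T[:3,:3]@[(u-K[0,2])/K[0,0],(v-K[1,2])/K[1,1],1];o=T[:3,3];return o+r*(hh-o@n)/(r@n)
H=ray(*e[0],h);print("hub centre",H)
for nm,u,v in [("nut",324,152),("gripend",361,128)]:
    print(nm,((P(u,v)-H)@F).round(4))
g=P(361,128);G=ray(361.5,129,g@F[:,2]);r=(G-H)@F;print("grip rel",r,np.hypot(r[0],r[1]),"spindle",np.arctan2(-r[1],-r[0]))
print("gauge rel",(np.array([.536,.3925,.2328])-H)@F)
# knob
k=[ray(150,t,.149,np.array([0,0,1.])) for t in(0,)]
bl=((hsv[:,:,2]<45)).astype(np.uint8);R=[]
for v in range(100,185):
  for u in range(120,190):
    p=P(u,v)
    if .143<p[2]<.156 and bl[v,u]:R.append([p[0],p[1]])
R=np.array(R,np.float32);print("knob",len(R),cv2.minAreaRect(R), np.ptp(R,0))
print("cord",d[88,225:265].round(2).tolist())
print("rgb",im[88,225:265].max(1).tolist())
E
```

```text
plane h -0.13009722084245223 spread [-0.13112429 -0.12907311]
plane normal [-0.14492272 -0.01845112  0.98927092]
((322.78643798828125, 148.64576721191406), (81.81092071533203, 83.67398834228516), 35.85655975341797)
hub centre [0.44464295 0.37337522 0.1219222 ]
nut [ 0.0001 -0.0006  0.0196]
gripend [-0.0298  0.0234  0.0485]
grip rel [-0.02879012  0.02425418  0.04846372] 0.037644868502046375 spindle -0.70009346587122
gauge rel [0.13557504 0.01222566 0.04975638]
knob 636 ((0.47030386328697205, 0.2110154926776886), (0.015032174997031689, 0.060889486223459244), 85.48600006103516) [0.06099999 0.016     ]
cord [0.4099999964237213, 0.4099999964237213, 0.4099999964237213, 0.4099999964237213, 0.4099999964237213, 0.4099999964237213, 0.4099999964237213, 0.30000001192092896, 0.30000001192092896, 0.30000001192092896, 0.30000001192092896, 0.30000001192092896, 0.30000001192092896, 0.4099999964237213, 0.4099999964237213, 0.4099999964237213, 0.4099999964237213, 0.4099999964237213, 0.4099999964237213, 0.4099999964237213, 0.4099999964237213, 0.4099999964237213, 0.4099999964237213, 0.4099999964237213, 0.4099999964237213, 0.4099999964237213, 0.4099999964237213, 0.4099999964237213, 0.4099999964237213, 0.4099999964237213, 0.4099999964237213, 0.4099999964237213, 0.4099999964237213, 0.4099999964237213, 0.4099999964237213, 0.4099999964237213, 0.4099999964237213, 0.4099999964237213, 0.4099999964237213, 0.4099999964237213]
rgb [119, 120, 123, 122, 121, 119, 116, 50, 28, 40, 28, 16, 96, 117, 121, 117, 119, 117, 116, 113, 115, 117, 116, 118, 121, 120, 119, 123, 117, 120, 119, 119, 120, 120, 125, 81, 72, 66, 71, 66]
```

```bash
cat >> h.py <<'E'
F=frame(.075); H=np.array([.4446,.3734,.1219])
def crank(th,up=0.0): # TCP so that grasp point is 6 mm above handle mid
    return H+F@[-.038*np.cos(th),-.038*np.sin(th),.0185+up]
def E(a): return toolR(F,1,a).as_euler("xyz")
KN=np.array([.4703,.2110,.137])
E
python3 - <<'E'
from h import *
z=np.load("w1.npz");c={"intrinsics":z["K"],"world_from_camera":z["T"]};d=z["d"]
for v in(20,60,88,130,180,230,280):
    u=[x for x in range(int(293-.56*v)-25,int(293-.56*v)+25) if 0.05<d[v,x]<.36 and x<290-.3*v]
    if u: print(v,u[len(u)//2],len(u),pt("w",u[len(u)//2],v,d,c))
for a in np.arange(-1.6,1.7,.4):
    q=[inverse_kinematics(crank(t,u),E(a)) for t in np.arange(-3.1,3.2,.4) for u in(0,.08)]
    ok=all(x is not None for x in q); print(round(a,1),ok, np.round([np.min(q,0),np.max(q,0)],2).tolist() if ok else sum(x is None for x in q))
for b in(.0,-.08,-1.175,-1.4):
  for s in(0,np.pi):
    yaw=b+np.pi*0+s  # tool x along bar -> y across
    q=inverse_kinematics(KN+[0,0,-.01],[np.pi,0,yaw]); print("knob",b,s,None if q is None else np.round(q,2))
E
```

```text
20 280 6 [0.355 0.309 0.066]
60 253 9 [0.384 0.292 0.095]
88 235 6 [0.404 0.281 0.115]
130 220 50 [0.468 0.267 0.097]
180 184 6 [0.464 0.253 0.18 ]
230 160 6 [0.495 0.241 0.214]
280 137 6 [0.525 0.23  0.248]
-1.6 True [[0.67, -0.31, 2.0, -0.53, 0.71, 0.87], [0.9, 0.02, 2.19, -0.4, 0.93, 1.12]]
-1.2 True [[0.67, -0.31, 2.0, -0.53, 0.71, 0.47], [0.9, 0.02, 2.19, -0.4, 0.93, 0.72]]
-0.8 True [[0.67, -0.31, 2.0, -0.53, 0.71, 0.07], [0.9, 0.02, 2.19, -0.4, 0.93, 0.32]]
-0.4 True [[0.67, -0.31, 2.0, -0.53, 0.71, -0.33], [0.9, 0.02, 2.19, -0.4, 0.93, -0.08]]
-0.0 True [[0.67, -0.31, 2.0, -0.53, 0.71, -0.73], [0.9, 0.02, 2.19, -0.4, 0.93, -0.48]]
0.4 True [[0.67, -0.31, 2.0, -0.53, 0.71, -1.13], [0.9, 0.02, 2.19, -0.4, 0.93, -0.88]]
0.8 True [[0.67, -0.31, 2.0, -0.53, 0.71, -1.53], [0.9, 0.02, 2.19, -0.4, 0.93, -1.28]]
1.2 True [[0.67, -0.31, 2.0, -0.53, 0.71, -1.93], [0.9, 0.02, 2.19, -0.4, 0.93, -1.68]]
1.6 True [[0.67, -0.31, 2.0, -0.53, 0.71, -2.33], [0.9, 0.02, 2.19, -0.4, 0.93, -2.08]]
knob 0.0 0 [ 0.27  0.06  1.91 -0.    1.17  1.84]
knob 0.0 3.141592653589793 [ 0.27  0.06  1.91  0.    1.17 -1.3 ]
knob -0.08 0 [ 0.27  0.06  1.91 -0.    1.17  1.92]
knob -0.08 3.141592653589793 [ 0.27  0.06  1.91  0.    1.17 -1.22]
knob -1.175 0 None
knob -1.175 3.141592653589793 [ 0.27  0.06  1.91 -0.    1.17 -0.13]
knob -1.4 0 None
knob -1.4 3.141592653589793 [ 0.27  0.06  1.91 -0.    1.17  0.1 ]
```

```bash
python3 - <<'E'
from h import *
th=-.70
gripper_to(.05,30)
movep(crank(th,.07),E(0))
print(move_l(crank(th),feed=.1,max_force=15))
gripper_to(0.0,30)
o=observe();print(o["time_s"],o["opening"],o["grasp_force"],o["ft_force"],o["eef_pos"]-crank(th))
im,d=get_image("top");cv2.imwrite("pics/t1.png",im[:,:,::-1])
w,_=get_image("wrist")
c=cv2.resize(im[140:250,190:330],(560,440),interpolation=2);cv2.imwrite("pics/t1c.png",cv2.hconcat([c,cv2.resize(w,(240,150)) if 0 else np.zeros((440,1,3),np.uint8)])[:,:,::-1])
E
```

```text
False
3.4833 0.016836393404733432 29.24873113632202 [-2.23038047 -3.49772501  5.8632176 ] [3.04602426e-04 1.12941095e-05 1.03624106e-03]
```

View pics/t1c.png

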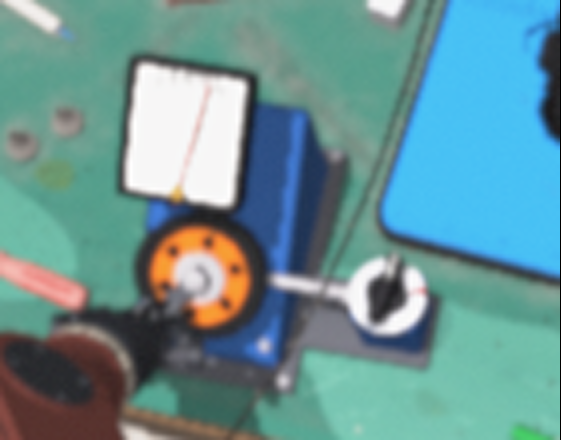

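The top view shows the needle clear of the arm, from pivot (177,195) to tip (208,88) in the crop, and the handle is gripped. I'll sweep counter-clockwise and log the needle at each step.

```bash
cat >> h.py <<'E'
CT=get_calibration("top")
def needle(im=None):
    if im is None: im=get_image("top")[0]
    K=np.array(CT["intrinsics"]);T=np.array(CT["world_from_camera"]);n=F[:,2]
    s=im[150:196,218:258].astype(float); w=s[:,:,0]-s[:,:,1:].max(2); w[w<25]=0
    y,x=np.nonzero((w>0)&(s[:,:,2]>.6*s[:,:,1])); ww=w[y,x]   # drop the yellow pivot
    r=np.c_[(x+218-K[0,2])/K[0,0],(y+150-K[1,2])/K[1,1],np.ones(len(x))]@T[:3,:3].T
    o=T[:3,3]; X=o+r*(((H@n+.057)-o@n)/(r@n))[:,None]; a=(X-H)@F
    m=np.average(a[:,:2],axis=0,weights=ww); C=np.cov((a[:,:2]-m).T,aweights=ww); v=np.linalg.eigh(C)[1][:,1]; v*=np.sign(v[0])
    return np.arctan2(v[1],v[0]),len(x),m
E
python3 - <<'E'
from h import *
print(needle(cv2.imread("pics/t1.png")[:,:,::-1]))
th=-.70;L=[];best=-9
t0=observe()["time_s"]
for i in range(34):
    a,n,m=needle();L.append((th,a,m[1]*1000));best=max(best,a)
    o=observe()
    print(f"{th:.2f} {a:.3f} n{n} {m[1]*1000:.1f} F{np.linalg.norm(o['ft_force']):.0f} op{o['opening']*1e3:.1f}")
    if np.linalg.norm(o["ft_force"])>45: break
    b=min(x[1] for x in L)
    if best-b>.24 and a<best-.17: break
    th+=.2; move_l(crank(th),feed=.04)
np.save("sweep.npy",L);print(observe()["time_s"]-t0,observe()["time_s"])
E
```

```text
(np.float64(-0.1686303390184282), 13, array([0.12916231, 0.00473672]))
-0.70 -0.166 n15 5.3 F7 op16.9
-0.50 -0.169 n13 5.2 F7 op17.0
-0.30 -0.168 n13 5.3 F7 op16.8
-0.10 -0.166 n12 5.6 F7 op17.2
0.10 -0.169 n14 4.9 F7 op16.7
0.30 -0.167 n13 5.3 F8 op16.8
0.50 -0.167 n12 5.6 F9 op17.2
0.70 -0.174 n13 5.6 F10 op16.8
0.90 -0.170 n13 5.3 F11 op17.4
1.10 -0.172 n15 5.5 F14 op16.5
1.30 -0.108 n22 7.8 F13 op17.3
1.50 -0.043 n18 10.0 F15 op16.7
1.70 -0.016 n21 11.4 F15 op17.0
1.90 -0.029 n17 11.0 F14 op17.1
2.10 -0.074 n18 9.6 F13 op16.4
2.30 -0.146 n13 5.2 F13 op17.0
2.50 -0.179 n14 6.9 F11 op16.7
2.70 -0.171 n16 5.5 F10 op16.8
2.90 -0.170 n14 5.7 F10 op16.7
3.10 -0.172 n15 5.4 F8 op17.2
3.30 -0.051 n19 10.5 F8 op17.1
3.50 0.063 n17 14.0 F8 op17.0
3.70 0.134 n9 13.0 F7 op17.2
3.90 0.144 n13 16.1 F7 op16.5
4.10 0.053 n8 12.5 F8 op16.8
4.30 0.106 n21 16.3 F7 op16.8
4.50 0.017 n24 13.4 F9 op17.0
4.70 -0.064 n17 10.0 F10 op17.0
10.625 14.2083
```

The lesser bulge is near 1.74 and the true peak near 3.96. I'll sweep back over it finely, with a better needle estimate, and take the centre from the two flanks.

```bash
cat >> h.py <<'E'
def needle2(im=None):  # lateral needle offset at a fixed station, from threshold-free redness row centroids
    if im is None: im=get_image("top")[0]
    s=im[158:182,222:252].astype(float); w=np.clip(s[:,:,0]-s[:,:,1:].max(2)-6,0,None)
    rows=w.sum(1); ok=rows>15; u=(w*np.arange(30)).sum(1)/np.maximum(rows,1e-6)
    p=np.polyfit(np.arange(24)[ok],u[ok],1,w=np.sqrt(rows[ok])); return np.polyval(p,0),p[0],ok.sum()
E
python3 - <<'E'
from h import *
def run(ths):
    L=[]
    for th in ths:
        move_l(crank(th),feed=.04); im=get_image("top")[0]
        a=needle(im)[0]; t,s,k=needle2(im); L.append((th,t)); print(f"{th:.2f} ang {a:.3f} tip {t:.2f} slope {s:.3f} n{k}")
    return np.array(L)
def cen(L):
    L=L[np.argsort(L[:,0])];i=np.argmin(L[:,1]);base=L[:,1].max();c=[]
    for f in(.35,.45,.55,.65,.75):
        lv=L[i,1]+f*(base-L[i,1])
        a=np.interp(-lv,-L[:i+1,1],L[:i+1,0]);b=np.interp(lv,L[i:,1],L[i:,0]);c.append((a+b)/2)
    return np.round(c,3),np.median(c)
b=run(np.arange(4.6,3.15,-.1)); print(cen(b))
f=run(np.arange(3.3,4.65,.1)); print(cen(f)); print(observe()["time_s"])
E
```

```text
4.60 ang -0.029 tip 16.07 slope -0.130 n19
4.50 ang 0.021 tip 14.85 slope -0.095 n19
4.40 ang 0.039 tip 13.83 slope -0.065 n19
4.30 ang 0.112 tip 12.56 slope -0.013 n22
4.20 ang 0.099 tip 12.13 slope 0.006 n14
4.10 ang 0.085 tip 11.38 slope 0.017 n14
4.00 ang 0.141 tip 11.19 slope 0.021 n21
3.90 ang 0.145 tip 11.08 slope 0.025 n18
3.80 ang 0.160 tip 11.10 slope 0.026 n21
3.70 ang 0.053 tip 11.34 slope 0.018 n16
3.60 ang 0.099 tip 12.15 slope 0.006 n12
3.50 ang 0.112 tip 12.72 slope -0.021 n20
3.40 ang 0.026 tip 14.17 slope -0.071 n21
3.30 ang -0.015 tip 15.90 slope -0.126 n22
3.20 ang -0.111 tip 18.82 slope -0.232 n21
(array([3.912, 3.925, 3.936, 3.946, 3.933]), np.float64(3.933049402205702))
3.30 ang -0.039 tip 16.41 slope -0.144 n19
3.40 ang 0.015 tip 14.72 slope -0.087 n16
3.50 ang 0.069 tip 13.50 slope -0.058 n22
3.60 ang 0.099 tip 12.25 slope 0.002 n19
3.70 ang 0.088 tip 11.42 slope 0.021 n15
3.80 ang 0.141 tip 11.22 slope 0.021 n19
3.90 ang 0.155 tip 11.14 slope 0.022 n21
4.00 ang 0.155 tip 11.19 slope 0.021 n22
4.10 ang 0.083 tip 11.33 slope 0.019 n17
4.20 ang 0.099 tip 11.84 slope 0.012 n18
4.30 ang 0.099 tip 12.39 slope -0.004 n22
4.40 ang 0.048 tip 13.67 slope -0.061 n19
4.50 ang 0.018 tip 14.71 slope -0.094 n22
4.60 ang -0.019 tip 15.81 slope -0.123 n21
(array([3.944, 3.943, 3.946, 3.949, 3.956]), np.float64(3.945530098576328))
22.9083
```

Forward and backward sweeps agree: about 3.945 forward and 3.925 backward, the difference being slack. I'll stop at 3.925 coming from above, release, retreat and check.

```bash
python3 - <<'E'
from h import *
for th in np.arange(4.4,3.92,-.2).tolist()+[3.925]: move_l(crank(th),feed=.05)
hold(.2); print(needle2(),observe()["ft_force"])
gripper_to(.045); move_l(crank(3.925,.07),feed=.15)
print(needle2())
p=H+F@[.02,-.03,.16]; movep(p,E(0))
gripper_to(0)
im,d=get_image("wrist");c=get_calibration("wrist")
cv2.imwrite("pics/w2.png",im[:,:,::-1]);np.savez("w2.npz",d=d,K=c["intrinsics"],T=c["world_from_camera"])
print(observe()["time_s"])
K=np.array(CT["intrinsics"]);t=np.load("top0.npy");v,u=np.nonzero(t>0);z=t[v,u]
X=(np.c_[(u-K[0,2])*z/K[0,0],(v-K[1,2])*z/K[1,1],z,np.ones(len(z))]@np.array(CT["world_from_camera"]).T)[:,:3]
X=X[(X[:,1]<.25)&(X[:,1]>-.2)&(X[:,0]>.3)&(X[:,0]<.7)&(X[:,2]>.1)&(X[:,2]<.5)]
for a in np.arange(.1,.45,.05):
    s=X[(X[:,2]>=a)&(X[:,2]<a+.05)]
    if len(s): print(round(a,2),s[:,:2].min(0).round(3),s[:,:2].max(0).round(3),len(s))
E
```

```text
(np.float64(11.112171537394952), np.float64(0.023306140128603756), np.int64(18)) [-3.15030353  4.36267041  6.37164853]
(np.float64(11.113164156575339), np.float64(0.023828655506052593), np.int64(21))
26.3667
0.1 [ 0.441 -0.026] [0.698 0.249] 358
0.15 [ 0.444 -0.074] [0.685 0.249] 147
0.2 [ 0.481 -0.074] [0.699 0.246] 130
0.25 [ 0.526 -0.058] [0.697 0.23 ] 130
0.3 [ 0.573 -0.044] [0.7   0.218] 397
0.35 [ 0.54  -0.036] [0.698 0.208] 877
0.4 [ 0.538 -0.024] [0.7   0.199] 938
```

View pics/w2.png

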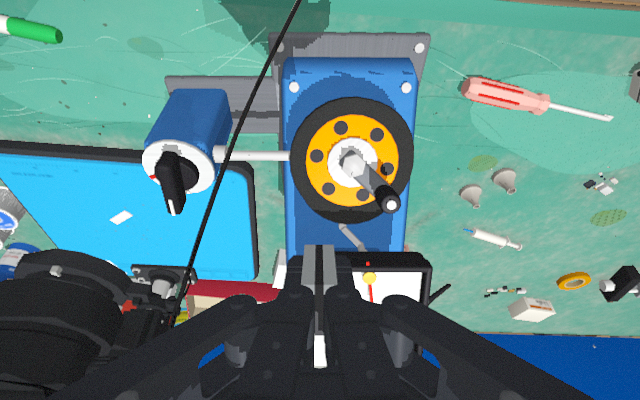

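The needle stays at its extreme after release (tip column 11.11, against 11.08 at the sweep's best), with the handle clear at (390,204). The cord runs past the knob, so I'll push the bar's near end round with shut, tilted fingers instead of gripping it.

```bash
cat >> h.py <<'E'
G=frame(.42); EK=toolR(G,1,0).as_euler("xyz")
e=lambda p:np.array([np.cos(p),np.sin(p),0])
def kp(lock,off=.019,z=.135,rho=.026):
    phi=np.pi+.075-lock
    p=KN+rho*e(phi)+off*e(phi+np.pi/2); p[2]=z; return p
def barangle(f):
    im,d=get_image("wrist");c=get_calibration("wrist");cv2.imwrite(f,im[:,:,::-1])
    K=np.array(c["intrinsics"]);T=np.array(c["world_from_camera"]);v,u=np.nonzero((d>.05)&(d<.6)&(im.max(2)<60));z=d[v,u]
    X=(np.c_[(u-K[0,2])*z/K[0,0],(v-K[1,2])*z/K[1,1],z,np.ones(len(z))]@T.T)[:,:3]
    X=X[(np.hypot(*(X[:,:2]-KN[:2]).T)<.042)&(X[:,2]>.143)&(X[:,2]<.157)]
    m=X[:,:2].mean(0);V=np.linalg.svd(X[:,:2]-m)[2][0];V*=np.sign(V[0]+1e-9)
    return .075-np.arctan2(V[1],V[0]),len(X),cv2.minAreaRect(X[:,:2].astype(np.float32))
E
python3 - <<'E'
from h import *
a=kp(.15,.034); P=[np.array([.37,.18,.27]),np.r_[a[:2],.21],a,kp(.6),kp(1.2)]
print([inverse_kinematics(p,EK) is not None for p in P],a)
movep(P[0],EK); print(barangle("pics/k0.png"))
move_l(P[1],feed=.15)
print(move_l(P[2],feed=.1,max_force=12))
for l in np.r_[.15,np.arange(.25,1.16,.1)]:
    s=move_l(kp(l),feed=.04,max_force=30); o=observe(); print(round(l,2),s,o["ft_force"].round(1),(o["eef_pos"]-kp(l)).round(4))
    if s: break
move_l(kp(l,.032),feed=.08); x=observe()["eef_pos"]; move_l([x[0],x[1],.21],feed=.15); move_l(P[0],feed=.2)
print(barangle("pics/k1.png"),needle2(),observe()["time_s"])
E
```

```text
[True, True, True, True, True] [0.44182548 0.17904375 0.135     ]
(np.float64(0.20810244684529927), 584, ((0.470776230096817, 0.20979979634284973), (0.013104073703289032, 0.060961756855249405), 83.589111328125))
False
0.15 False [-0.2 -0.2 -0.7] [-0.      0.0003  0.0001]
0.25 False [ 0.2 -1.7  0.4] [ 0.0001 -0.0001  0.0001]
0.35 False [ 0.6 -2.3 -0. ] [ 0. -0.  0.]
0.45 False [ 0.  -1.1  0.2] [-0.0001  0.0001 -0.0001]
0.55 False [ 0.3 -0.9  0.5] [-0.0002  0.0002 -0.0001]
0.65 False [ 0.5 -1.4  0.5] [-0.0002  0.0002 -0.0001]
0.75 False [-2.4 -1.4  0.9] [-0.0005  0.0002 -0.0004]
0.85 False [-1.3 -2.1 -1.4] [-0.0004  0.0002 -0.0004]
0.95 False [-1.8 -1.3 -1.3] [-0.0003  0.0002 -0.0003]
1.05 False [-2.2 -0.7 -0.8] [-0.      0.0001 -0.    ]
1.15 False [-0.8 -1.2 -0.1] [0.0001 0.0001 0.0001]
(np.float64(0.9783965693117528), 612, ((0.46999478340148926, 0.21009261906147003), (0.01255263201892376, 0.06160096451640129), 39.83726119995117)) (np.float64(11.116816722753997), np.float64(0.024300049002382466), np.int64(21)) 33.85
```

The knob is at about 0.97 and the needle hasn't moved. I'll push the remaining 0.28.

```bash
python3 - <<'E'
from h import *
a=kp(1.15,.032); move_l(np.r_[a[:2],.21],feed=.2); move_l(a,feed=.1,max_force=12)
for l in (1.15,1.22,1.29,1.36,1.42):
    s=move_l(kp(l),feed=.03,max_force=35); o=observe(); print(l,s,o["ft_force"].round(1))
    if s: break
move_l(kp(l,.032),feed=.08); x=observe()["eef_pos"]; move_l([x[0],x[1],.21],feed=.15); move_l([.38,.19,.26],feed=.2)
print(barangle("pics/k2.png"),needle2(),observe()["time_s"])
im=cv2.imread("pics/k2.png");c=get_calibration("wrist");T=np.linalg.inv(c["world_from_camera"]);q=np.array(c["intrinsics"])@(T@np.r_[KN,1])[:3];u,v=(q[:2]/q[2]).astype(int);print(u,v)
cv2.imwrite("pics/k2c.png",cv2.resize(im[max(0,v-60):v+60,max(0,u-80):u+80],(640,480),interpolation=2))
E
```

```text
1.15 False [-0.5 -0.3  0.9]
1.22 False [-0.9 -0.8  0.5]
1.29 False [-0.9 -1.9 -0.7]
1.36 False [-1.5 -2.6 -1.2]
1.42 False [-1.3 -1.7 -1.7]
(np.float64(1.2215138461198973), 529, ((0.470073938369751, 0.21007704734802246), (0.01275931391865015, 0.06246677041053772), 25.99264907836914)) (np.float64(11.131671505893708), np.float64(0.022800378232036157), np.int64(21)) 38.575
298 202
```

View pics/k2c.png

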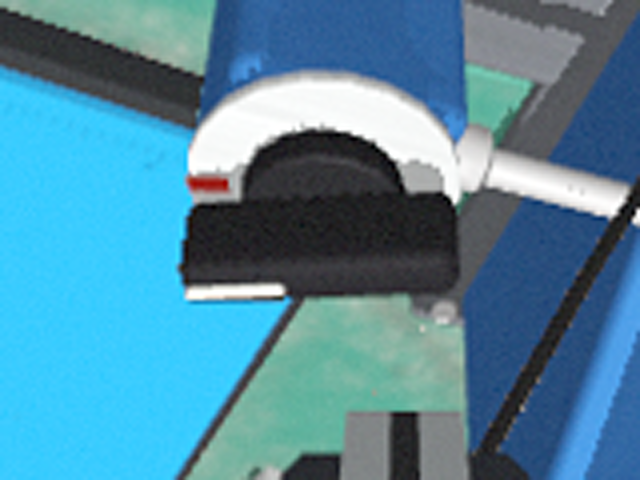

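The bar now lies along the red mark at crop (208,183), with its white line at (235,292). I'll measure the mark's bearing, nudge the bar if needed and hand in.

```bash
python3 - <<'E'
from h import *
c=get_calibration("wrist");K=np.array(c["intrinsics"]);T=np.array(c["world_from_camera"])
im=cv2.imread("pics/k2.png").astype(int);m=(im[:,:,2]>130)&(im[:,:,1]<70)&(im[:,:,0]<70);m[:,:218]=0;m[:,378:]=0;m[:142]=0;m[262:]=0
v,u=np.nonzero(m);print(u.mean(),v.mean(),len(u))
for z in(.118,.124):
    r=T[:3,:3]@[(u.mean()-K[0,2])/K[0,0],(v.mean()-K[1,2])/K[1,1],1];p=T[:3,3]+r*(z-T[2,3])/r[2]
    k=p-[.4702,.2103,z];print(p.round(3),np.hypot(*k[:2]),"mark world",np.arctan2(k[1],k[0]),"lock",.075-np.arctan2(k[1],k[0]))
E
```

```text
269.7368421052632 187.47368421052633 19
[0.481 0.185 0.118] 0.027768807268230358 mark world -1.1737590780103275 lock 1.2487590780103275
[0.475 0.183 0.124] 0.027348899920585593 mark world -1.399294600127173 lock 1.474294600127173
```

```bash
python3 - <<'E'
from h import *
a=kp(1.42,.032); move_l(np.r_[a[:2],.21],feed=.2); move_l(a,feed=.1,max_force=12)
for l in (1.42,1.465): print(move_l(kp(l),feed=.03,max_force=35))
move_l(kp(l,.032),feed=.08); x=observe()["eef_pos"]; move_l([x[0],x[1],.21],feed=.15); move_l([.37,.18,.27],feed=.2)
print(barangle("pics/k3.png"),needle2(),observe()["time_s"])
hold(.3); job_done()
E
```

```text
False
False
(np.float64(1.2702044433628132), 480, ((0.470599502325058, 0.21021392941474915), (0.012685399502515793, 0.06174451857805252), 25.39347267150879)) (np.float64(11.114013917700072), np.float64(0.023771229424704766), np.int64(21)) 42.5917
the job is handed in; nothing more can be done
```

I stopped the wheel with its true high spot under the roller (needle at its highest), turned the lock knob to about 1.25 rad at the red mark, and handed the job in at about 43 s; the result of the judging was not shown.

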